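# Fit a clean filter cassette in the fume extraction box

### The job

Swing the toggle clamp on the filter box fully open and lay the clean white filter cassette (green grip) flat on the slideway in front of the hood. Slide it in under the hood, feeling for the hidden seat, until the whole cassette drops flat into it, then swing the clamp fully closed again so that its rubber foot holds the cassette's tongue down. Leave the tools lying in front where they are; the dirty cassette on the jig plate stays there too.

Things in the scene. Friction and masses are not known exactly. Their poses are not given: they have to be found in the camera images.
- filter_box: grey filter box, fixed to the bench. Origin on the bench below the middle of the hood's mouth; x runs into the hood (the way in), z up. x 0 to 140 mm: hood, clear passage 80 mm wide and 27 mm high, roof top 54 mm above the bench, closed at the back, pipe stubs (33 mm thick, 26 mm long) on the right side and the back. x -120 to 0 mm: open slideway
- slideway (a point): centre of the open aluminium slideway's top, 60 mm before the mouth, 24 mm above the bench. Slideway 100 mm wide, with two guides 12 mm high, 95 mm apart at its front end (x -114 mm), narrowing to 80 mm at the mouth
- mouth (a point): middle of the mouth's sill, slideway height (24 mm). Unseen under the hood lies the seat: a trench right across the passage, 94 mm long, 10 mm deep; its near edge is anywhere from 6 to 26 mm behind the mouth (boxes differ, so feel for it). Before and behind it the floor is level. Seated, the cassette's origin is 14 mm above the bench, 51 to 75 mm behind the mouth
- cassette: clean filter cassette, about 0.3 kg: white frame, white pleats, green grip. Origin below the centre of its body (90 mm in x, 76 mm in y, 22 mm high). +x is its nose, which enters the hood first. A tongue, 60 mm wide, 11 to 19 mm above the underside, runs back from the body to x -148 mm and carries the grip
- cassette_grip (a point): in the clean cassette's green grip, 130 mm behind its origin, 44 mm above its underside. The grip is an upright block, 28 mm in x, 14 mm in y, top 59 mm above the underside: pinch it from above along the cassette's y, or push its back face. The tongue's top below it is at 19 mm
- clamp_arm (a joint): toggle clamp on the hood roof, rad: 0 closed (spindle hangs before the mouth and blocks it; its rubber foot is just over a seated cassette's tongue), 1.40 fully open (arm upright, red handle lying back). Stiff hinge (0.05 N m), stays where left. A cassette that is not down keeps it from closing fully
- clamp_hinge (a point): hinge of the clamp, its line parallel to the box's y, 71 mm behind the mouth, 90 mm above the bench
- clamp_handle (a point): in the clamp's red handle, 67 mm from the hinge. Handle 16 mm thick, 15 mm wide in y, 60 mm long, ending 15 mm beyond this point; upright when closed (end 172 mm above the bench). Push it away from the mouth (+x of the box) to open
- clamp_tip (a point): on the back of the clamp's arm, 84 mm from the hinge: before it and 95 mm above the bench when closed, above it when open. The arm is a bar 12 mm wide in y, 10 mm thick, ending 9 mm beyond. On the bar's other face, across from this point, the spindle (17 mm thick) stands out 51 mm: down when closed, to -x of the box when open. Push this back to -x and down to close
- calliper: steel calliper, bystander
- screwdriver: orange screwdriver, bystander
- brush: flat brush with a wooden handle, bystander

How it is judged:
By the outcome, as a careful person would: the job done as asked, in the order asked, and still so for the second after the job is handed in, with the robot touching nothing.
It also fails if it takes over 64 s, if anything falls off the work surface, if the arm or the gripper's body presses on something with over 40 N, if the wrist force passes 120 N, or if a joint passes its speed limit or range.

### The arm

A 6-joint arm with a two-finger parallel gripper is mounted at the origin on a cart in front of the work surface, level with it; the furniture and walls round the work are solid. World frame = base frame: x ahead of the robot, y to its left, z up, the work surface at z = 0. Lengths are in mm, angles in degrees, forces in N, time in s.
With the tool pointing down it reaches from about 325 to 925 mm from the base axis. Payload 3.1 kg.
Tool frame: the origin (TCP) lies on the mounting face of the last link; the fingertips stand 173 mm ahead of it and the grasp point (between the pads) lies 155 mm ahead of it; z points along the fingers, y is the line along which they close (so a half turn about z gives the same grasp; the last joint's range is limited). The gripper opens to 85 mm and grips with 20 to 120 N. Pads are 22 mm wide; open, the fingers measure 114 mm over their backs; the gripper's body (76 mm by 85 mm) begins 54 mm behind the grasp point. The pads swing forward as they close: fully open they stand 13 mm farther back than shut.
Start: joints at [69.832, 12.427, 92.441, -0, 75.132, -6.429], TCP at [148.423, 607.134, 404.7] pointing down, gripper open.
Joint ranges: [-157.48, 157.48], [-44.54, 120.13], [17.64, 146.25], [-64.5, 244.5], [7.68, 150.69], [-147.95, 147.95]. Speed limits (degrees/s): [159.86, 159.86, 180, 180, 180, 180].

### API

Orientations are given as [roll, pitch, yaw] about the fixed x, y, z axes, in that order (R = Rz(yaw) Ry(pitch) Rx(roll)).
In Python, from station import ctrl, fingers, cams, models, status gives the robot as it stands. Calls block until the motion is done:
- ctrl.goto(position, orientation): joint-space move of the TCP to a pose.
- ctrl.move_l(position, attitude=None, speed=150): straight line of the TCP; attitude=None keeps the orientation; speed is the mean speed in mm/s.
- ctrl.move_j(angles): joint-space move.
- fingers.grip(opening, squeeze=None): finger opening in mm; squeeze is the grip in N (None keeps the last); returns when the fingers have stopped.
- ctrl.wait(seconds).
- ctrl.solve_ik(position, orientation): joint angles nearest the present ones, or None.
- cams.get_image(name): name is "scene" or "top"; returns (picture, depth): 420x560x3 uint8, red, green, blue; 420x560 float32, mm along the optical axis (not along the pixel's ray), 0 where there is no reading.
- cams.get_calibration(name): a dict with "fx", "fy", "cx", "cy" (pixels), "R" (3x3) and "t" (3): a world point X has camera coordinates R X + t. Camera axes: x right, y down, z forward; pixel columns grow to the right and rows downward; lengths in mm; the calibration is good to about 2 mm. A picture is of the moment at which its call begins. get_calibration takes no time and is no camera call.
A pose or a line that the arm cannot do raises ctrl.Unreachable and nothing moves.
- ctrl.sign_off(): hands the job in; it is judged then, once.
Trained networks look in the newest picture that a camera, given by its name, has taken for a name from the list of things; names that differ only in an ending like _2 or _b are one class to them, and where a whole thing is asked for, a point or a joint stands for the part that bears it (a point fixed in the world has none). Each returns a list of dicts, best first, with "score" (0 to 1); they miss things now and then, are a little off and sometimes report something else, mostly with a low value. They report only what shows in the picture. A call takes as long as a camera call.
- models.look_for(camera, label): "point" ([column, row] in pixels, amid what is visible of it).
- models.trace(camera, label): "region" (420x560 bool, what is visible of it) and "point" ([column, row] in pixels, amid what is visible of it).
- models.pinpoint(camera, label): "point" ([column, row] in pixels: a listed point, or the origin of a listed thing).
Readings, each from a call of its own:
- status.get_t(): time.
- status.get_joint_pos(): joint angles.
- status.get_qvel(): joint speeds.
- status.get_effort(): joint torques, N m.
- status.get_tcp_pos(): TCP position.
- status.get_ee_rot(): TCP orientation.
- status.get_wrist_force(): force on the tool from outside, world axes, zero at the start.
- status.get_moment(): the same for the moment, N m.
- status.get_grip_width(): finger opening in mm.
- status.get_grip_force(): force on a finger pad.
Only numpy, scipy, OpenCV 4.12 (cv2) and the standard library are available. Lean on these libraries where they do the work, as an engineer would, in place of code of your own. Each camera call takes 0.05 s, during which the arm holds its last target. There are 200 camera calls.

## Working session

There is one attempt and no reset: what is moved stays moved. The work goes in short steps, each a Python script; the robot and the scene stay as the last script left them, time stands still between calls to the robot, and variables do not carry over. Pictures are saved under pics/ and viewed, at most 10 in all, crops included, and the job is handed in when it is done.

```bash
ls; mkdir -p pics; cat > h.py <<'E'
import numpy as np, cv2
from station import ctrl, fingers, cams, models, status
def ray(cam,px,z=None,depth=None):
    c=cams.get_calibration(cam);R=np.array(c["R"]);t=np.array(c["t"])
    d=np.array([(px[0]-c["cx"])/c["fx"],(px[1]-c["cy"])/c["fy"],1.])
    o=-R.T@t; w=R.T@d
    s=depth if depth is not None else (z-o[2])/w[2]
    return o+s*w
def cloud(cam,D):
    c=cams.get_calibration(cam);R=np.array(c["R"]);t=np.array(c["t"])
    v,u=np.mgrid[:D.shape[0],:D.shape[1]]
    P=np.stack([(u-c["cx"])/c["fx"]*D,(v-c["cy"])/c["fy"]*D,D],-1)-t
    return P@R
def proj(cam,X):
    c=cams.get_calibration(cam);p=np.array(c["R"])@np.array(X,float)+np.array(c["t"])
    return np.array([c["fx"]*p[0]/p[2]+c["cx"],c["fy"]*p[1]/p[2]+c["cy"]])
E
python3 - <<'E'
from h import *
np.set_printoptions(precision=1,suppress=True)
for n in("scene","top"):
    im,D=cams.get_image(n); cv2.imwrite(f"pics/{n}0.png",im[...,::-1]); np.save(n+"0.npy",D)
    c=cams.get_calibration(n);print(n,-np.array(c["R"]).T@np.array(c["t"]),c["fx"])
    for l in("filter_box","slideway","mouth","cassette","cassette_grip","clamp_hinge","clamp_handle","clamp_tip"):
        for r in models.pinpoint(n,l)[:2]:
            p=r["point"];d=D[int(p[1]),int(p[0])]
            print(l,round(r["score"],2),np.array(p),ray(n,p,depth=d))
print(status.get_t(),status.get_ee_rot())
E
```

```text
pics
station.py
scene [851.6 920.8 667.4] 515.700444409905
filter_box 0.79 [200.8 245.9] [616.9 177.6  38.1]
slideway 0.85 [233.1 232.9] [538.  152.4  22.4]
mouth 0.73 [203.2 235.9] [594.9 132.   22.6]
cassette 0.74 [243.  285.4] [583.9 293.5  15.7]
cassette_grip 0.61 [308.8 250. ] [455.9 309.9  58.5]
clamp_hinge 0.89 [165.5 214.9] [661.5 124.1  93.9]
clamp_hinge 0.68 [241.8 284.9] [586.4 294.   18.5]
clamp_handle 0.33 [242.3 285.7] [585.  292.6  14.6]
clamp_tip 0.87 [206.3 204.2] [585.1 143.6 104.3]
top [341.5 251.4 945.6] 381.8124315466353
filter_box 0.95 [316.7 182.1] [579.3 141.5  73.4]
slideway 0.77 [310.3 205.1] [534.1 152.6  24. ]
mouth 0.9 [316.9 180.8] [578.9 142.5  86.3]
cassette 0.96 [261.  190.6] [574.  274.6  12.2]
cassette 0.51 [246.4 239.4] [445.3 307.   60.2]
cassette_grip 0.75 [215.7 243.4] [441.8 385.5   8.4]
cassette_grip 0.73 [248.  238.8] [447.1 303.5  56.9]
clamp_hinge 0.84 [327.2 139.7] [693.2 110.1  53.8]
clamp_handle 0.9 [332.7 131.9] [665.8 115.8 168.6]
clamp_handle 0.31 [317.3 180.1] [578.3 142.6  94.5]
clamp_tip 0.56 [316.9 176.4] [585.8 143.9  99.4]
0.9 [180.    0.  166.3]
```

View pics/scene0.png

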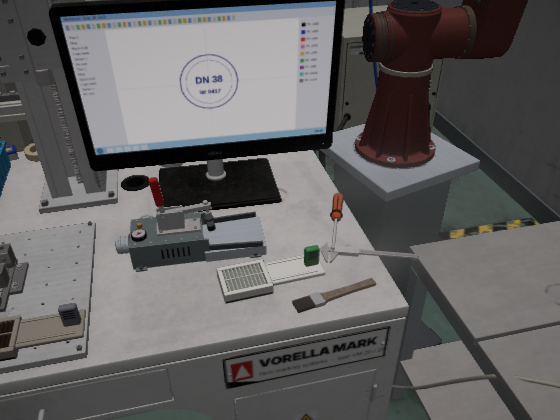

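View pics/top0.png

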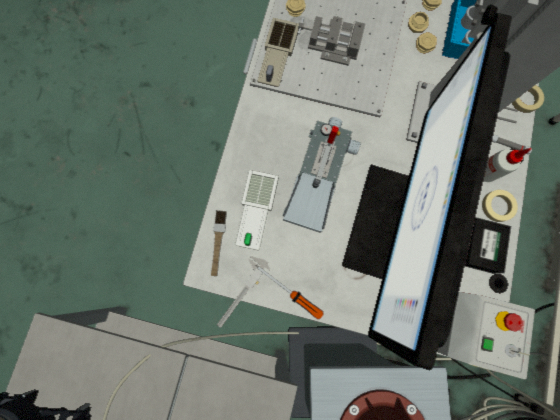

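The scene view shows the box with the clamp closed (handle at 157,190) and the cassette with its grip at (311,256). The top view shows the cassette at (258,205), its grip at (248,239) and the mouth near (317,182). The monitor stands to the right of the box. Next I refine the poses from the depth clouds.

```bash
python3 - <<'E'
from h import *
np.set_printoptions(precision=1,suppress=True)
def rect(Q,n):
    (c,(w,h),a)=cv2.minAreaRect(Q[:,:2].astype(np.float32)); print(n,len(Q),np.array(c),round(w,1),round(h,1),round(a,2))
for n in("scene","top"):
    P=cloud(n,np.load(n+"0.npy")); im=cv2.imread(f"pics/{n}0.png").astype(int)
    X,Y,Z=P[...,0],P[...,1],P[...,2]
    bench=(X>450)&(X<600)&(Y>180)&(Y<230);print(n,"benchz",np.median(Z[bench]))
    def comp(m,seed):
        k,l,s,ce=cv2.connectedComponentsWithStats(m.astype(np.uint8)); u=proj(n,seed).astype(int); i=l[u[1],u[0]]
        return P[l==i] if i else P[:0]
    b,g,r=im[...,0],im[...,1],im[...,2]
    c=comp((Z>12)&(Z<70)&(Y>230)&(Y<345)&(X>400)&(X<640),[580,290,22]); 
    if len(c): rect(c[c[:,2]<30],"cass"); 
    gr=(g>r+30)&(g>b+15)&(X>400)&(X<500)&(Y>260)&(Y<345)
    G=P[gr];rect(G[G[:,2]>53],"grip top"); print(np.median(G[G[:,2]>53],0))
    m=(Z>20)&(Z<28)&(Y>80)&(Y<220)&(X>440)&(X<620)
    rect(P[m],"slide")
    m=(Z>32)&(Z<39)&(Y>80)&(Y<220)&(X>440)&(X<600); rect(P[m],"guides")
    m=(Z>50)&(Z<58)&(Y>60)&(Y<230)&(X>560)&(X<780); rect(P[m],"roof"); print(P[m].min(0),P[m].max(0))
    rd=(r>g+70)&(r>b+70)&(X>600)&(X<750)&(Y>70)&(Y<180); Q=P[rd];print("red",len(Q),Q.mean(0),Q.max(0),Q[Q[:,2]>165].mean(0))
    # angle from long edge lines: roof side edges
E
```

```text
scene benchz 9.707123913281682
cass 2738 [524.1 289.8] 83.2 194.1 76.25
grip top 67 [448.2 306.9] 13.3 25.1 74.23
[448.8 308.2  58.4]
slide 1522 [544.7 154.6] 104.2 128.8 71.78
guides 277 [542.2 157. ] 105.2 111.6 72.96
roof 1347 [651.7 118.6] 97.0 164.5 71.37
[572.8  60.1  50. ] [743.4 183.8  58. ]
red 31 [671.5 113.  170.9] [678.5 118.5 172.5] [671.5 113.  170.9]
top benchz 0.7916548609226912
cass 1981 [525.3 288.3] 76.1 193.0 77.92
grip top 62 [448.5 305.9] 12.8 26.9 80.65
[447.7 305.7  57.3]
slide 1729 [546.2 153.1] 99.1 129.6 71.5
guides 162 [544.2 157.3] 103.0 117.6 75.55
roof 1292 [652.7 117.3] 91.8 166.9 71.59
[573.3  60.1  50. ] [743.8 181.4  58. ]
red 85 [667.3 113.5 156.2] [678.9 119.4 173.5] [671.4 111.9 169.9]
```

```bash
cat > fit.py <<'E'
from h import *
np.set_printoptions(precision=2,suppress=True)
def midline(Q,yaw,c,lo,hi,step=4):
    a=np.radians(yaw);e=np.array([np.cos(a),np.sin(a)]);nn=np.array([-e[1],e[0]])
    q=Q[:,:2]-c; u=q@e; v=q@nn; L=[]
    for s in np.arange(lo,hi,step):
        k=(u>=s)&(u<s+step)
        if k.sum()>8: L.append((s+step/2,np.percentile(v[k],2),np.percentile(v[k],98)))
    L=np.array(L);return L,u,v
def line(L):
    mid=(L[:,1]+L[:,2])/2
    for _ in range(3):
        p=np.polyfit(L[:,0],mid,1);r=abs(np.polyval(p,L[:,0])-mid);k=r<max(2,2*np.median(r));L,mid=L[k],mid[k]
    return p,len(L)
E
python3 - <<'E'
from fit import *
for n in("scene","top"):
    P=cloud(n,np.load(n+"0.npy")).reshape(-1,3)
    Z=P[:,2]
    for nm,yaw,c,zr,lo,hi,vm in(("slide",-18.5,(585,140),(20,40),-125,5,65),("roof",-18.5,(585,140),(48,60),-10,150,60),("cass",-12.5,(574,278),(12,30),-160,60,60)):
        c=np.array(c,float);L,u,v=midline(P[(Z>zr[0])&(Z<zr[1])&(abs(P[:,0]-570)<300)],yaw,c,-1e3,-999) if 0 else (None,None,None)
        a=np.radians(yaw);e=np.array([np.cos(a),np.sin(a)]);nn=np.array([-e[1],e[0]]);q=P[:,:2]-c
        k=(Z>zr[0])&(Z<zr[1])&(abs(q@nn)<vm)&(q@e>lo)&(q@e<hi)
        L,u,v=midline(P[k],yaw,c,lo,hi)
        p,m=line(L);print(n,nm,"dyaw",np.degrees(p[0]),"off",p[1],m,"u range",np.percentile(u,[0.5,1,2,98,99,99.5]))
        print(L[::3].round(0).tolist())
E
```

```text
scene slide dyaw 0.5366301607945778 off 3.0408922799753335 23 u range [-106.69 -105.93 -104.9     2.21    3.66    4.35]
[[-107.0, -47.0, 50.0], [-95.0, -48.0, 53.0], [-83.0, -48.0, 53.0], [-71.0, -46.0, 52.0], [-59.0, -48.0, 51.0], [-47.0, -47.0, 51.0], [-35.0, -45.0, 50.0], [-23.0, -44.0, 50.0], [-11.0, -20.0, 50.0], [1.0, -27.0, 51.0]]
scene roof dyaw -0.9990223323227679 off 4.087655846775547 24 u range [ -7.46  -3.71   2.39 147.69 149.08 149.52]
[[-8.0, 5.0, 8.0], [4.0, -44.0, 48.0], [16.0, -45.0, 45.0], [28.0, -43.0, 47.0], [40.0, -42.0, 47.0], [52.0, 12.0, 48.0], [64.0, 10.0, 46.0], [76.0, 10.0, 47.0], [88.0, 11.0, 47.0], [100.0, -38.0, 46.0], [112.0, -42.0, 46.0], [124.0, -45.0, 47.0], [136.0, -44.0, 47.0], [148.0, -46.0, 47.0]]
scene cass dyaw 0.29510224558496195 off 2.1556723750792184 39 u range [-145.25 -142.7  -139.46   43.13   44.53   44.98]
[[-146.0, -1.0, 30.0], [-134.0, 5.0, 30.0], [-122.0, -29.0, 31.0], [-110.0, -28.0, 30.0], [-98.0, -27.0, 30.0], [-86.0, -26.0, 30.0], [-74.0, -27.0, 30.0], [-62.0, -29.0, 29.0], [-50.0, -27.0, 30.0], [-38.0, -35.0, 39.0], [-26.0, -36.0
[... 639 characters left out ...]
-44.0, 43.0], [52.0, -45.0, 44.0], [64.0, -42.0, 43.0], [76.0, -44.0, 44.0], [88.0, -44.0, 44.0], [100.0, -45.0, 44.0], [112.0, -43.0, 43.0], [124.0, -45.0, 44.0], [136.0, -45.0, 45.0], [148.0, -44.0, 43.0]]
top cass dyaw 0.25809556080157503 off -0.3892037037661708 49 u range [-145.22 -144.43 -142.51   43.01   44.58   45.61]
[[-146.0, -27.0, 27.0], [-134.0, -28.0, 27.0], [-122.0, -29.0, 26.0], [-110.0, -29.0, 28.0], [-98.0, -30.0, 27.0], [-86.0, -29.0, 26.0], [-74.0, -28.0, 26.0], [-62.0, -30.0, 28.0], [-50.0, -30.0, 28.0], [-38.0, -36.0, 34.0], [-26.0, -35.0, 34.0], [-14.0, -37.0, 35.0], [-2.0, -35.0, 37.0], [10.0, -37.0, 34.0], [22.0, -37.0, 37.0], [34.0, -35.0, 35.0], [46.0, -35.0, 36.0]]
```

```bash
cat > geo.py <<'E'
from h import *
YB=-18.5
a=np.radians(YB);E1=np.array([np.cos(a),np.sin(a)]);N1=np.array([-E1[1],E1[0]])
M=np.array([585.,140.])+14*E1+1.2*N1
def W(x,y,z): # box -> world
    p=M+x*E1+y*N1; return np.array([p[0],p[1],z])
def tip(x,z,y=0): return (W(x,y,z+173)).tolist()   # TCP for closed fingertip centre
ORI=[180,0,180+YB]
def open_pts(th,r,gap=0):   # fingertip centre while pushing handle
    c=71+r*np.sin(th)-(8+gap)*np.cos(th); z=90+r*np.cos(th)+(8+gap)*np.sin(th); return c-11,z
def close_pts(th,r,gap=0):
    c=71-r*np.cos(th)+(5+gap)*np.sin(th); z=90+r*np.sin(th)+(5+gap)*np.cos(th); return c+11,z
E
python3 - <<'E'
from geo import *
np.set_printoptions(precision=1,suppress=True)
P=np.vstack([cloud(n,np.load(n+"0.npy")).reshape(-1,3) for n in("scene","top")])
for x in range(150,900,75):
    k=(abs(P[:,0]-x)<37)&(P[:,2]>80)&(P[:,2]<700)&(P[:,1]<100)&(P[:,1]>-400)
    Q=P[k]
    if len(Q)>5: print(x,len(Q),"ymax",np.percentile(Q[:,1],99),"z",np.percentile(Q[:,2],[1,99]))
print("M",M)
for th in(0,.7,1.4):
    for f in(open_pts,close_pts):
        print(ctrl.solve_ik(tip(*f(th,70 if f is open_pts else 84)),ORI), ctrl.solve_ik(tip(*f(th,70)),[180,0,YB]))
print(status.get_wrist_force(),status.get_t())
E
```

```text
150 813 ymax -157.65355609852742 z [84.1 99.2]
225 5706 ymax 64.89112482437173 z [ 82.7 434.1]
300 10962 ymax 56.47569804635515 z [ 85.1 434.7]
375 9509 ymax 32.349374408708336 z [ 89.5 435. ]
450 9516 ymax 8.095087216950757 z [ 90.1 435.3]
525 9565 ymax -16.22161204474437 z [ 90.5 435.5]
600 10154 ymax -40.717065579178836 z [ 87.9 435.8]
675 10864 ymax -65.09292484301812 z [ 90.7 436.3]
750 12069 ymax -89.86378158685075 z [ 90.3 471.7]
825 6037 ymax -114.00817103202431 z [ 85.3 443. ]
M [598.7 136.7]
[  4.4  20.1  90.8   0.   69.  -67.1] [  4.4  20.1  90.8  -0.   69.  112.9]
[  6.4  19.3  99.7   0.   61.  -65.1] [  5.9  20.6  98.   -0.   61.4 114.4]
[  2.9  25.5  84.9   0.   69.6 -68.6] [  2.9  25.5  84.9  -0.   69.6 111.4]
[  5.5  17.8  95.2   0.   66.9 -66. ] [  5.1  19.4  94.2  -0.   66.3 113.6]
[  2.1  30.7  82.    0.   67.3 -69.4] [  2.1  30.7  82.   -0.   67.3 110.6]
[  3.7  21.5  87.6   0.   71.  -67.8] [  3.7  22.5  87.8  -0.   69.8 112.2]
[-1.  -0.1 -0.9] 0.9
```

```bash
python3 - <<'E'
from geo import *
np.set_printoptions(precision=1,suppress=True)
F=lambda:np.array(status.get_wrist_force())
fingers.grip(0)
x,z=open_pts(0,68,14)
ctrl.goto(tip(x,225),ORI); f0=F(); print(status.get_t(),f0)
ctrl.move_l(tip(x,z),speed=250)
for th in np.arange(0,1.31,.13):
    ctrl.move_l(tip(*open_pts(th,68+3*th,-1)),speed=120)
    print(round(th,2),F()-f0, end=" ")
for g in range(0,8):
    th=1.36+.02*g
    ctrl.move_l(tip(*open_pts(th,72,-1)),speed=60); f=F()-f0; print(round(th,2),f)
    if np.linalg.norm(f)>8: break
x,z=open_pts(th,72); ctrl.move_l(tip(x,250),speed=300)
# now to above cassette, out of box view
ctrl.goto([448,306,59+60+155],[180,0,180-12.23]); fingers.grip(60)
print(status.get_t())
for n in("scene","top"):
    im,D=cams.get_image(n); cv2.imwrite(f"pics/{n}1.png",im[...,::-1]); np.save(n+"1.npy",D)
    P=cloud(n,D);b,g,r=[im[...,i].astype(int) for i in(2,1,0)]
    k=(r>g+70)&(r>b+70)&(P[...,0]>600)&(P[...,0]<800)&(P[...,1]>40)&(P[...,1]<180)
    Q=P[k]; q=Q[:,:2]-M; print(n,len(Q),"red u",np.percentile(q@E1,[2,50,98]),"v",np.median(q@N1),"z",np.percentile(Q[:,2],[5,50,95]))
cv2.imwrite("pics/c1.png",np.hstack([cv2.resize(cv2.imread("pics/scene1.png")[120:320,80:380],None,fx=1.3,fy=1.3),cv2.resize(cv2.imread("pics/top1.png")[90:290,190:390],None,fx=1.3,fy=1.3)]))
E
```

```text
4.1 [0.4 0.6 0.8]
0.0 [-1.1  0.5 -1.2] 0.13 [-0.5 -0.8 -1.7] 0.26 [-0.7 -0.7 -0.9] 0.39 [-0.9 -0.2 -0.7] 0.52 [-0.1 -0.9 -0.9] 0.65 [-0.7 -0.2 -1.9] 0.78 [ 0.8  0.  -0.2] 0.91 [ 0.1 -1.2 -0.9] 1.04 [-0.1 -0.8 -1.7] 1.17 [ 0.  -0.2 -1.1] 1.3 [ 0.3 -1.5 -0.1] 1.36 [-0.4 -0.  -0.5]
1.38 [-0.  -0.6  0.8]
1.4 [-4.6 -0.4  4.8]
1.42 [-6.  -1.3  9. ]
10.925
scene 151 red u [ 93.3 120.2 146.8] v 1.5131321194941876 z [102.  107.  112.5]
top 125 red u [ 98.1 123.5 147.7] v -0.2400135564003201 z [101.4 106.3 111.2]
```

View pics/c1.png

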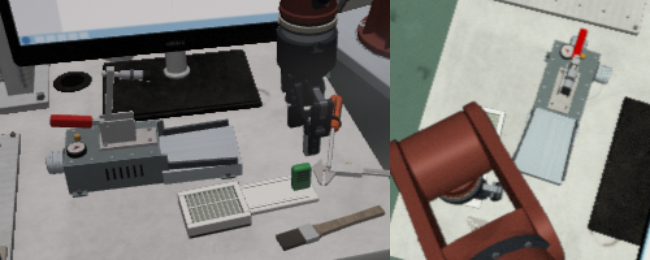

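The crop confirms the clamp is fully open: the arm is upright at about (110,90) and the red handle lies back at about (70,120). The hinge model fits too. Next is grasping and laying down.

```bash
python3 - <<'E'
from geo import *
np.set_printoptions(precision=1,suppress=True)
F=lambda:np.array(status.get_wrist_force())
oc=[180,0,180-12.23]
fingers.grip(44)
ctrl.move_l([448.2,306.2,46+155],oc,speed=150)
fingers.grip(5,100); print("w",status.get_grip_width(),status.get_grip_force())
ctrl.move_l([448.2,306.2,46+155+75],speed=120); ctrl.wait(.2); f1=F()
print("lifted",f1,status.get_moment(),status.get_grip_width())
g=W(-130-65,0,0)
ctrl.move_l([g[0],g[1],46+75+155],ORI,speed=150)
im,D=cams.get_image("scene");cv2.imwrite("pics/s2.png",im[...,::-1])
cv2.imwrite("pics/c2.png",cv2.resize(im[120:320,80:380,::-1],None,fx=2,fy=2))
P=cloud("scene",D); q=P[...,:2]-M;u=q@E1;v=q@N1;Z=P[...,2]
k=(Z>65)&(u<-15)&(u>-118)&(abs(v)<45)&(Z<125)
for s in range(-115,-10,15):
    m=k&(u>=s)&(u<s+15); print(s,m.sum(),np.percentile(Z[m],[10,50,90]) if m.sum() else 0, np.percentile(v[m],[2,98]) if m.sum() else 0)
print(status.get_t())
E
```

```text
w 12.45399802825904 98.00691962242126
lifted [-0.  -0.2 -3.1] [ 0.   0.3 -0. ] 12.576171605618445
-115 210 [82.6 93.7 95.8] [-33.   39.5]
-100 242 [81.4 91.7 95.1] [-35.2  39.5]
-85 236 [80.8 91.8 95.2] [-35.3  39.1]
-70 238 [81.8 91.8 95.2] [-33.5  39. ]
-55 240 [81.2 91.6 95.1] [-35.1  39.9]
-40 242 [82.1 92.5 95.5] [-34.2  39.6]
-25 52 [78.1 93.8 95.4] [-30.5  38.1]
14.2667
```

View pics/c2.png

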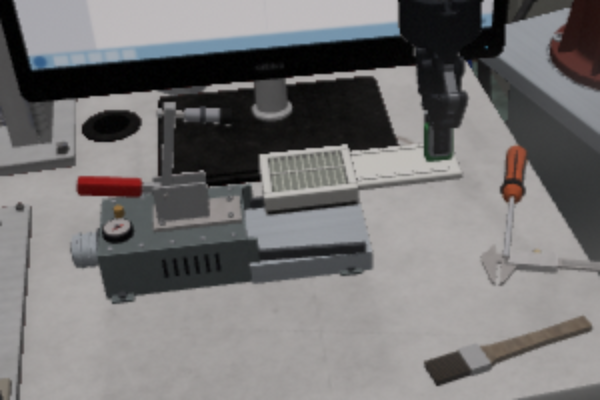

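The cassette hangs level at (310,175) in the crop, aligned over the slideway. I lower it, release, and push.

```bash
python3 - <<'E'
from geo import *
np.set_printoptions(precision=1,suppress=True)
F=lambda:np.array(status.get_wrist_force())
g=W(-195,0,0); f1=F()
ctrl.move_l([g[0],g[1],73+155],speed=120)
z=73
while z>66:
    f=F()-f1
    if f[2]>2.5: break
    z-=.7; ctrl.move_l([g[0],g[1],z+155],speed=30)
print("z",z,f); 
fingers.grip(40,40); f0=None
ctrl.move_l([g[0],g[1],115+155],speed=200)
f0=F()
xo=-65
ctrl.move_l(tip(xo-155-15,105),ORI,speed=200); fingers.grip(0)
im,D=cams.get_image("scene")
P=cloud("scene",D); q=P[...,:2]-M;u=q@E1;v=q@N1;Z=P[...,2]
for s in range(-115,-10,15):
    m=(Z>40)&(Z<60)&(abs(v)<45)&(u>=s)&(u<s+15); print(s,m.sum(),np.percentile(Z[m],[50,90]) if m.sum() else 0, np.percentile(v[m],[2,98]) if m.sum() else 0)
ctrl.move_l(tip(xo-155-15,58),speed=200); f0=F()
for xo in np.arange(-70,47,10):
    ctrl.move_l(tip(xo-155,58),speed=100); f=F()-f0; print(xo,f)
    if np.linalg.norm(f)>12: print("STOP");break
print(status.get_t())
im,D=cams.get_image("scene");cv2.imwrite("pics/c3.png",cv2.resize(im[120:320,80:380,::-1],None,fx=2,fy=2))
E
```

```text
z 70.89999999999999 [-3.1  0.4  7.8]
-115 168 [45.2 47. ] [-35.7  38.2]
-100 164 [44.4 46.5] [-35.9  38.3]
-85 167 [44.5 46.4] [-36.6  38.3]
-70 171 [44.3 46.6] [-35.7  38.2]
-55 170 [44.5 46.6] [-36.2  38. ]
-40 176 [45.1 46.8] [-36.8  38.5]
-25 45 [45.7 48.1] [-44.5  43.1]
-70 [-0.5  0.1 -0. ]
-60 [-0.7 -0.3 -0.2]
-50 [-0.8  0.4 -0.9]
-40 [ 0.3  0.9 -0.2]
-30 [-0.5 -0.   0.2]
-20 [-0.6  0.4  0.1]
-10 [-0.2  0.9  0.3]
0 [ 0.1 -0.2 -0.5]
10 [-0.2  0.1 -0.6]
20 [-0.4  0.2  0.7]
30 [ 0.2 -0.2  0. ]
40 [-0.5 -0.5 -0.7]
20.5667
```

View pics/c3.png

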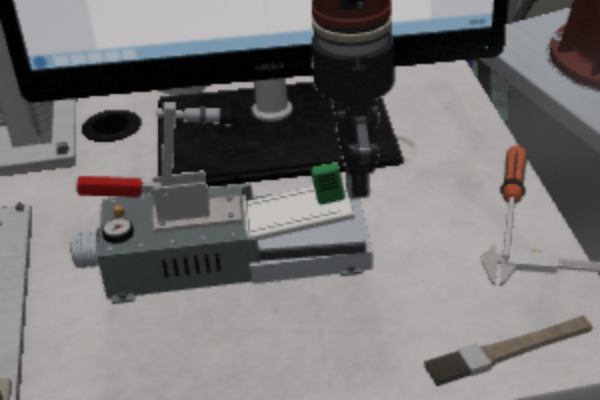

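The body is under the hood, with its nose dipped into the seat and the tongue tilted up, grip at (327,183). I keep pushing in fine steps, feeling for the stop.

```bash
cat > chk.py <<'E'
from geo import *
def grip(n="scene",name=None):
    im,D=cams.get_image(n); P=cloud(n,D);b,g,r=[im[...,i].astype(int) for i in(2,1,0)]
    q=P[...,:2]-M;u=q@E1;v=q@N1;Z=P[...,2]
    k=(g>r+30)&(g>b+15)&(u>-260)&(u<0)&(abs(v)<60)
    if name: cv2.imwrite(name,cv2.resize(im[120:320,80:380,::-1],None,fx=2,fy=2))
    m=(u>-60)&(u<-5)&(abs(v)<25)&(Z<80)&(Z>20)
    s=np.polyfit(u[m],Z[m],1) if m.sum()>20 else [0,0]
    return "griptop z %.1f u %.1f v %.1f | tongue z@-30 %.1f slope %.3f"%(np.percentile(Z[k],97),np.median(u[k]),np.median(v[k]),np.polyval(s,-30),s[0])
E
python3 - <<'E'
from chk import *
np.set_printoptions(precision=1,suppress=True)
F=lambda:np.array(status.get_wrist_force())
print(grip()); f0=F(); prev=0
for xo in np.arange(42,84,1.5):
    ctrl.move_l(tip(xo-155,58),speed=40); f=F()-f0; print(round(xo,1),f,end=" ")
    if np.linalg.norm(f[:2])>4: 
        print(grip()); break
print(grip(),status.get_t())
E
```

```text
griptop z 97.5 u -83.6 v 4.8 | tongue z@-30 43.2 slope -0.009
42.0 [-1.7  0.  -0.3] 43.5 [-2.1  0.  -0.5] 45.0 [-1.3 -0.1 -1.1] 46.5 [-1.3 -0.3 -1.3] 48.0 [ 0.3  0.  -1.2] 49.5 [-1.2  0.5 -1.8] 51.0 [-1.   0.  -0.5] 52.5 [-2.1 -0.1 -1.2] 54.0 [-2.2 -0.2 -1.8] 55.5 [-1.6 -0.2 -1.2] 57.0 [-1.5 -0.  -1.3] 58.5 [-1.8 -0.9 -1. ] 60.0 [-0.5  0.1 -1.3] 61.5 [-0.9  0.1 -0.9] 63.0 [-1.3  0.1 -1.2] 64.5 [-0.9 -0.1 -1.3] 66.0 [-2.  -0.2 -1.4] 67.5 [-1.4 -0.2 -1.5] 69.0 [-3.6  0.9 -1.4] 70.5 [-6.5  3.9  0.2] griptop z 95.5 u -58.4 v 4.9 | tongue z@-30 44.7 slope -0.126
griptop z 95.8 u -61.3 v 4.6 | tongue z@-30 44.8 slope -0.128 25.7667
```

```bash
python3 - <<'E'
from chk import *
for xo in (68,62):
    ctrl.move_l(tip(xo-155,58),speed=60); ctrl.wait(.2); print(xo,grip(name=f"pics/c4_{xo}.png"))
print(status.get_t())
E
```

```text
68 griptop z 92.5 u -61.3 v 4.5 | tongue z@-30 43.7 slope -0.172
62 griptop z 74.1 u -64.7 v 4.8 | tongue z@-30 35.3 slope -0.259
26.7667
```

View pics/c4_62.png

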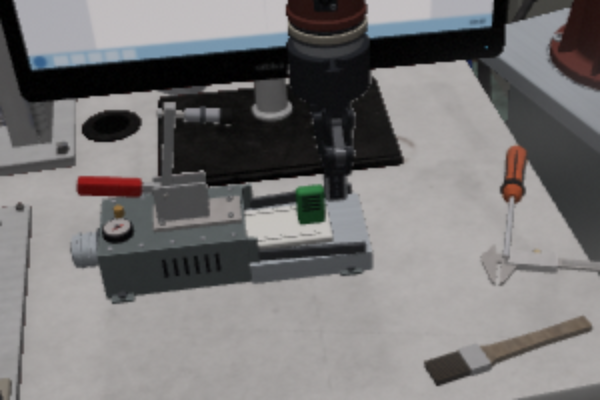

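The cassette has dropped: the grip top is at 74 mm (73 expected) and the tongue lies flat in the picture, grip at (311,203). I close the clamp.

```bash
python3 - <<'E'
from chk import *
np.set_printoptions(precision=1,suppress=True)
F=lambda:np.array(status.get_wrist_force())
ctrl.move_l(tip(62-155-15,70),speed=150)
ctrl.move_l(tip(62-155-15,225),speed=300)
x,z=close_pts(1.4,76,10)
ctrl.move_l(tip(x,225),speed=300)
ctrl.move_l(tip(x,z),speed=200); f0=F()
for th in np.arange(1.4,.15,-.13):
    ctrl.move_l(tip(*close_pts(th,84-6*th,-1)),speed=120); f=F()-f0; print(round(th,2),f,end=" ")
    if np.linalg.norm(f)>15: print("STOP");break
x,z=close_pts(.1,84)
for z in np.arange(103,88,-1):
    ctrl.move_l(tip(x,z),speed=40); f=F()-f0; print(z,f)
    if f[2]>10: break
ctrl.wait(.2); print(F()-f0)
ctrl.move_l(tip(x,z+40),speed=200); ctrl.move_l(tip(x-60,225),speed=300)
ctrl.goto([300,420,420],ORI)
for n in("scene","top"):
    print(grip(n,f"pics/c5{n}.png"))
    im,D=cams.get_image(n);P=cloud(n,D);b,g,r=[im[...,i].astype(int) for i in(2,1,0)]
    q=P[...,:2]-M;u=q@E1;v=q@N1;Z=P[...,2]
    k=(r>g+70)&(r>b+70)&(u>0)&(u<200)&(abs(v)<50); print("red u",np.percentile(u[k],[2,50,98]),"z",np.percentile(Z[k],[2,98]))
    m=(abs(v)<6)&(u>-15)&(u<25)&(Z>70); print("arm z",np.percentile(Z[m],[10,50,90]))
print(status.get_t())
E
```

```text
1.4 [-0.4 -0.6 -0.2] 1.27 [-1.3  0.3 -0.9] 1.14 [ 0.  -0.2  0.2] 1.01 [-0.7  0.2 -0.1] 0.88 [-0.2  0.2 -0.3] 0.75 [ 0.3 -0.4 -0.6] 0.62 [-0.2 -0.4 -0.9] 0.49 [ 2.7  0.4 -1. ] 0.36 [ 5.8  0.1 -3. ] 0.23 [ 6.9  0.6 -3.5] 103 [ 7.   0.1 -3.2]
102 [ 6.4 -1.  -2.4]
101 [ 6.8 -0.1 -1.4]
100 [ 6.6 -0.1 -2.5]
99 [ 6.4  0.2 -1.4]
98 [ 5.4  0.3 -0.8]
97 [ 5.4  0.  -1.1]
96 [ 5.4 -0.4 -1.2]
95 [ 5.6 -0.1 -0.7]
94 [4.6 0.8 4.3]
93 [1.8 0.5 8.9]
92 [ 0.1 -0.5 14.1]
[ 0.3 -0.5 13.4]
griptop z 75.1 u -65.1 v 4.5 | tongue z@-30 40.4 slope -0.125
red u [86.5 92.1 98.1] z [165.6 170.9]
arm z [101.8 112.3 121.6]
griptop z 74.5 u -68.5 v 0.6 | tongue z@-30 37.2 slope -0.106
red u [72.3 82.6 99. ] z [119.6 169.7]
arm z [110.3 115.8 124.7]
37.2083
```

View pics/c5scene.png

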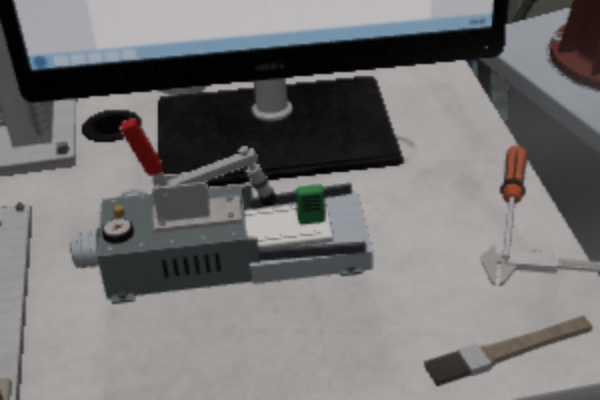

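The picture shows the cassette still seated. The clamp has sprung back to about 0.27 rad (arm tip at 250,153). The radial forces suggest my finger rubbed on the spindle's nut and lifted the arm as it retreated. I'll push again closer to the hinge, clear of the nut, and slide off before lifting.

```bash
python3 - <<'E'
from chk import *
np.set_printoptions(precision=1,suppress=True)
F=lambda:np.array(status.get_wrist_force())
x=71-69+11
ctrl.goto(tip(x,200),ORI)
ctrl.move_l(tip(x,125),speed=200); f0=F()
for z in list(np.arange(122,97,-4))+list(np.arange(97,88,-.7)):
    ctrl.move_l(tip(x,z),speed=60); f=F()-f0; print(round(z,1),f)
    if f[2]>9: break
ctrl.move_l(tip(x+1.5,z+1.5),speed=30);print(F()-f0)
ctrl.move_l(tip(x+1.5,z+100),speed=150)
ctrl.goto([300,420,420],ORI)
for n in("scene","top"):
    print(grip(n,f"pics/c6{n}.png"))
    im,D=cams.get_image(n);P=cloud(n,D);b,g,r=[im[...,i].astype(int) for i in(2,1,0)]
    q=P[...,:2]-M;u=q@E1;v=q@N1;Z=P[...,2]
    k=(r>g+70)&(r>b+70)&(u>0)&(u<200)&(abs(v)<50); print("red u",np.percentile(u[k],[2,50,98]),"z",np.percentile(Z[k],[2,98]))
    m=(abs(v)<6)&(u>-15)&(u<25)&(Z>70); print("arm z",np.percentile(Z[m],[10,50,90]))
print(status.get_t())
E
```

```text
122 [ 0.3 -0.7  0. ]
118 [-0.8  0.2  0.1]
114 [-0.4 -0.1  0.5]
110 [-1.7  0.4 -0.6]
106 [-0.8 -0.3  0. ]
102 [-0.4 -1.9 -0.4]
98 [-0.2  0.9 -0.2]
97.0 [-0.9  0.3  0.5]
96.3 [-0.1  0.4  0.6]
95.6 [-0.4  0.2  0.2]
94.9 [-3.  -0.8  2.7]
94.2 [-3.7 -0.4  8. ]
93.5 [-4.7  0.   8.8]
92.8 [-7.7 -1.2 13. ]
[-3.9 -0.9  6.5]
griptop z 74.6 u -64.9 v 4.6 | tongue z@-30 43.1 slope 0.164
red u [63.  68.6 75.8] z [169.8 173.6]
arm z [81.2 93.5 96.3]
griptop z 73.2 u -67.9 v 0.5 | tongue z@-30 35.9 slope -0.045
red u [62.  65.7 77.2] z [126.3 172.5]
arm z [92.7 94.6 98.8]
45.6333
```

View pics/c6scene.png

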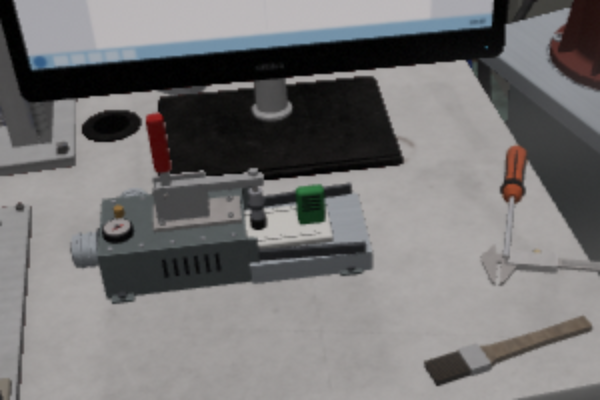

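The handle is upright (top about 68 mm behind the mouth, 172 mm high), the arm is level at 95 mm, and the foot is on the tongue at (258,222). The cassette is seated and the tools are untouched. I hand it in.

```bash
python3 -c "
from station import ctrl
print(ctrl.sign_off())"
```

```text
the job is handed in; nothing more can be done
None
```

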